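# Centre the garlic on the kitchen scale

### The job

I want to weigh the garlic bulb. Stand it upright in the middle of the scale's weighing plate, midway between the two low stops and clear of both, then let go of it; leave the onion and the egg timer where they are.

Things in the scene. Friction and masses are not known exactly. Their poses are not given: they have to be found in the camera images.
- garlic: The garlic bulb: whitish, roundish, 56 mm across and 56 mm high with the pointed stalk on top; loose, about 35 g, standing on the worktop. Origin: centre of its underside; z up through the stalk; its yaw does not matter. Grip it from above across any diameter, 20 to 30 mm above its underside, where it is widest.
- plate_centre (a point): Centre of the upper face (22 mm above the worktop) of the 126 x 126 mm steel weighing plate of a flat grey kitchen scale, fixed. x, y lie along the plate's sides, z up. Two straight dark stops, 90 mm long, 7 mm thick, 8 mm above the plate, run parallel to x; inner faces at y = +45 and -45 mm; both x ends are open. A display strip, lower than the plate, lies at -x, 40 mm deep.
- onion: A bystander: red onion, 84 mm across, 82 mm high, loose on the worktop. Origin: centre of its underside. Its place and the garlic's are swapped at random, about 130 mm apart.
- egg_timer: A bystander: round egg timer with a red domed top, 62 mm across, 59 mm high, loose on the worktop to the right of the scale. Origin: centre of its underside.
There are look-alikes about, which are no part of the job. Of the things that look like the garlic, the larger one is meant.

How it is judged:
By the outcome, as a careful person would: the job done as asked, in the order asked, and still so for the second after the job is handed in, with the robot touching nothing.
It also fails if it takes over 38 s, if anything falls off the work surface, if the arm or the gripper's body presses on something with over 40 N, if the wrist force passes 120 N, or if a joint passes its speed limit or range.

### The arm

A 7-joint arm with a two-finger parallel gripper is mounted at the origin on the work surface; the furniture and walls round the work are solid. World frame = base frame: x ahead of the robot, y to its left, z up, the work surface at z = 0. Lengths are in m, angles in degrees, forces in N, time in s.
With the tool pointing down it reaches from about 0.425 to 0.875 m from the base axis. Payload 4.7 kg.
Tool frame: the origin (TCP) lies midway between the tips of the shut fingers; the grasp point (between the pads) lies 19 mm behind it; z points along the fingers, y is the direction in which the jaws open and shut (so a half turn about z gives the same grasp; the last joint's range is limited). The gripper opens to 87 mm and grips with 3 to 60 N. Pads are 19 mm wide; open, the fingers measure 117 mm over their backs; the gripper's body (75 mm by 190 mm) begins 51 mm behind the grasp point.
Start: joints at [-71.499, 18.392, -4.016, 83.108, 1.295, 78.541, -3.26], TCP at [0.198, 0.619, 0.223] pointing down, gripper open.
Joint ranges: [-163.93, 163.93], [-17.29, 119.83], [-79.2, 71.16], [3.27, 140.29], [-89.18, 269.18], [5.43, 117.66], [-154.24, 154.24]. Speed limits (degrees/s): [147.25, 147.25, 180, 180, 180, 180, 180].

### API

Orientations are given as [roll, pitch, yaw] about the fixed x, y, z axes, in that order (R = Rz(yaw) Ry(pitch) Rx(roll)).
In Python, from cell import env gives the robot as it stands. The module is installed in compiled form; this text tells all that it offers.
- The arm moves only by the tool servo_tool, never from a script. Its argument "plan" is a list of rows, each a list of 3 entries, a list of its own where there are three numbers: the opening, from 0 (shut) to 1 (fully open), then the shift along the tool's x, y, z in cm, then the turn, a rotation vector about the tool's x, y, z in degrees. A call has 1 to 20 rows; each row shifts and turns the pose as measured when the row begins, along the tool's axes as they then stand; what a row does not reach is not made up. A row lasts 1/12 s, in which the tool goes at most 41.7 mm and 7.16 degrees, less where a joint would pass 70% of its speed; a pose out of reach is approached as far as the arm can. A call is refused whole if a number of a shift passes 4.17 or a number of a turn 7.16, either way. A call with a gripper value outside its range is refused whole. The fingers move at their own pace and stop on an object; "force" is the grip in N (left out, the last holds). Time passes only in rows, so rows that do not move let the fingers close. It gives the time, the measured TCP pose, the force and the opening at its end, in the units of the state.
- env.get_obs(): the state, without advancing time (a new reading comes with each control period).
- env.read_camera(name): name is "scene" or "top" or "wrist"; returns a dict with "image" (400x640x3 uint8, blue, green, red), "fx", "fy", "cx", "cy" (pixels), "k1" (the pictures are not rectified: a ray, as slopes to the right and down, at radius r is drawn at 1 + k1 r^2 times it, then the intrinsics apply), "rvec" (rotation vector, rad) and "tvec" (3), from world to camera coordinates, as OpenCV has them; the wrist camera has in their place "T_tool_cam" (4x4, takes a point from camera to tool coordinates, whose origin is the TCP and whose axes are the flange's). Camera axes: x right, y down, z forward; pixel columns grow to the right and rows downward; lengths in m; the calibration is good to about 2 mm. A picture is of the moment at which its call begins: read the wrist's pose just before it. There is no depth.
- env.sign_off(): hands the job in, once; it reports no verdict.
The state is a dict: "time_s": time; "qpos": joint angles; "joint_velocities": joint speeds; "effort": joint torques, N m; "tool_pos": TCP position; "tool_rot": TCP orientation; "force": force on the tool from outside, world axes, zero at the start; "wrist_torque": the same for the moment, N m; "grip_width": finger opening in m.
Only numpy, scipy, OpenCV 4.12 (cv2) and the standard library are available. Lean on these libraries where they do the work, as an engineer would, in place of code of your own. Each camera call takes 0.05 s, during which the arm holds its last target. There are 200 camera calls.

## Working session

There is one attempt and no reset: what is moved stays moved. The work goes in short steps, Python scripts to look and compute and a tool call to move; the robot and the scene stay as the last step left them, time stands still between calls to the robot, and variables do not carry over. Pictures are saved under pics/ and viewed, about 8 in all and at most 12, crops included, and the job is handed in when it is done.

Besides the shell and the picture viewer there is one more tool, called after "Emit:" as name([rows], argument=value, ...), one row to a line, values as JSON. servo_tool: Moves the arm, as the interface text tells. Its arguments: {"type":"object","properties":{"plan":{"type":"array"},"force":{"type":"number"}},"required":["plan"]}

```bash
mkdir -p pics; cat > h.py <<'E'
import numpy as np, cv2
from cell import env
from scipy.spatial.transform import Rotation as R
def cam(n):
    o=env.get_obs(); c=env.read_camera(n)
    if n=="wrist":
        T=np.eye(4);T[:3,:3]=R.from_euler('xyz',o['tool_rot'],degrees=True).as_matrix();T[:3,3]=o['tool_pos'];T=T@np.array(c['T_tool_cam'])
        c['Rwc'],c['o']=T[:3,:3],T[:3,3]
    else:
        M=cv2.Rodrigues(np.array(c['rvec'],float))[0];c['Rwc']=M.T;c['o']=-M.T@np.array(c['tvec']).ravel()
    return c
def ray(c,u,v):
    K=np.array([[c['fx'],0,c['cx']],[0,c['fy'],c['cy']],[0,0,1]],float)
    p=cv2.undistortPoints(np.array([[[u,v]]],float),K,np.array([c['k1'],0,0,0.]))[0,0]
    d=c['Rwc']@np.array([p[0],p[1],1]);return d/np.linalg.norm(d)
def onz(c,u,v,z):
    d=ray(c,u,v);return c['o']+d*(z-c['o'][2])/d[2]
E
python3 - <<'E'
from h import *
print(env.get_obs())
a=cam('top');b=cam('scene')
print(a['o'],b['o'],a['fx'],a['k1'],b['fx'])
cv2.imwrite('pics/top.png',a['image']);cv2.imwrite('pics/scene.png',b['image'])
E
```

```text
{'time_s': 0.0, 'qpos': array([-71.4995622 ,  18.43853352,  -4.01478961,  83.17340692,
         1.29433443,  78.53989988,  -3.26013364]), 'joint_velocities': array([-0.06028322,  0.07713338,  0.04304203, -0.05747208,  0.02547094,
        0.06459322, -0.06947398]), 'effort': array([-1.85688377e-04, -4.91287208e+01, -4.03983174e-01, -3.12535286e+01,
       -6.39096508e-02,  4.36133821e-02,  1.92118378e-04]), 'tool_pos': array([0.19742996, 0.61872804, 0.22148046]), 'tool_rot': array([-1.79893359e+02,  5.22590705e-03,  1.62308313e+02]), 'force': array([-0.38398971, -0.50546924, -0.44593321]), 'wrist_torque': array([-0.02234633, -0.03067363,  0.05314673]), 'grip_width': 0.08710684597595277}
[0.35125314 0.0083131  0.89089113] [0.06330782 0.60420544 0.43991225] 426.11877125681826 -0.08682886029100406 370.32221345942116
```

View pics/top.png

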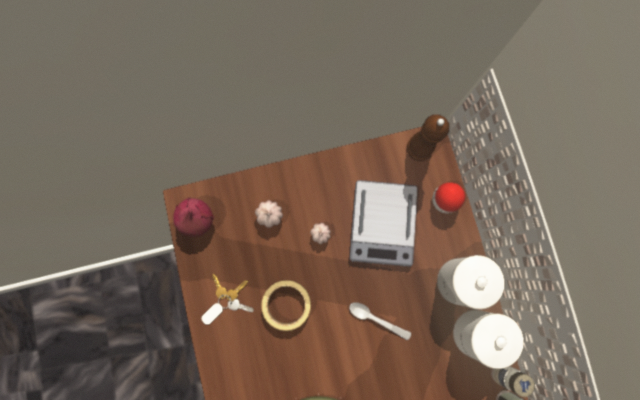

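View pics/scene.png

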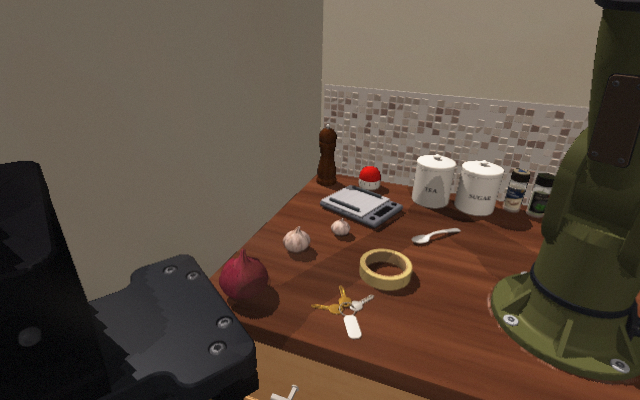

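Top view: there are two garlic look-alikes, at about (268,213) and (320,233). The left one is larger, so it is the likely target. The scale is at (384,222), the onion at (193,216) and the timer at (450,197). Next I'll measure them and take an enlarged crop.

```bash
python3 - <<'E'
from h import *
a=cam('top');b=cam('scene')
def blobs(c,roi,lo,hi):
    x0,y0,x1,y1=roi;h=cv2.cvtColor(c['image'],cv2.COLOR_BGR2HSV)
    m=np.zeros(h.shape[:2],np.uint8);m[y0:y1,x0:x1]=cv2.inRange(h,lo,hi)[y0:y1,x0:x1]
    return [(cv2.minEnclosingCircle(k),cv2.contourArea(k),cv2.boundingRect(k)) for k in cv2.findContours(m,0,2)[0] if cv2.contourArea(k)>60]
for c,rois in((a,[(245,190,345,250)]),(b,[(270,215,355,260)])):
  for r in rois:
    for k in blobs(c,r,(0,0,125),(180,110,255)):
        (u,v),rad=k[0]; print(u,v,rad,k[1],k[2],onz(c,u,v,.026))
        p=onz(c,u,v,.026);print(' dia',2*rad/c['fx']*np.linalg.norm(p-c['o']))
im=a['image']
x=np.hstack([cv2.resize(im[190:250,240:350],None,fx=5,fy=5,interpolation=2),]); y=cv2.resize(im[170:280,340:480],None,fx=4,fy=4,interpolation=2)[:300*1]
y=cv2.resize(im[175:275,340:480],(420,300),interpolation=2)
out=np.zeros((600,560,3),np.uint8);out[:300,:550]=x;out[300:,:420]=y
cv2.imwrite('pics/crop.png',out)
E
```

```text
320.0833435058594 231.9166717529297 10.263968467712402 279.0 (310, 222, 21, 21) [0.43702593 0.00129406 0.026     ]
 dia 0.04187120539660575
268.3606262207031 212.2526092529297 13.750950813293457 493.0 (255, 200, 28, 26) [0.47598692 0.10793353 0.026     ]
 dia 0.05676330428075524
295.5740661621094 237.87037658691406 12.753252983093262 336.0 (283, 226, 26, 23) [0.4757242  0.11016322 0.026     ]
 dia 0.05270239217926976
339.75860595703125 226.62069702148438 8.907415390014648 154.5 (331, 218, 18, 15) [0.42858394 0.01690016 0.026     ]
 dia 0.038774913864791545
```

View pics/crop.png

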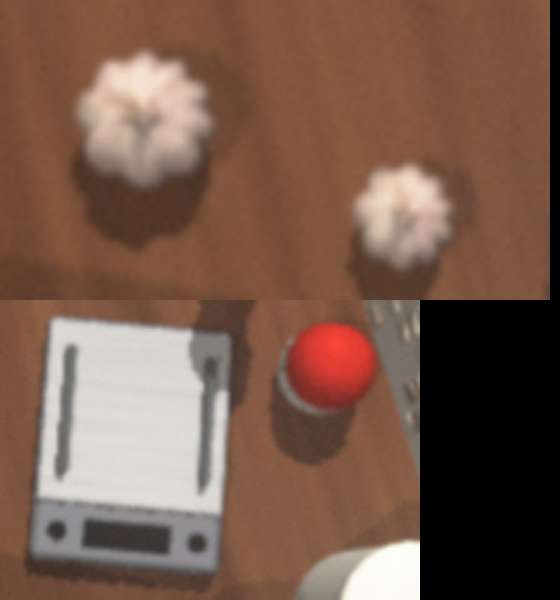

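Confirmed: the bulb at (268,213) is 57 mm across, so it's the target. The other is about 41 mm. Now I'll measure the plate from its stops.

```bash
python3 - <<'E'
from h import *
a=cam('top')
P=lambda x,y,z:onz(a,340+(x+.5)/3-.5,175+(y-300+.5)/3-.5,z)
s=[P(70,346,.03),P(62,478,.03),P(211,360,.03),P(203,493,.03)]
k=[P(50,318,.022),P(232,335,.022),P(37,498,.022),P(218,512,.022)]
print('stops',np.mean(s,0),'corners',np.mean(k,0))
f=lambda d:np.degrees(np.arctan2(d[1],d[0]))
print(f(s[0]-s[1]),f(s[2]-s[3]),f(k[0]-k[2]),f(k[1]-k[3]),f(k[0]-k[1])-90,f(s[0]-s[2])-90)
print([np.linalg.norm(k[i]-k[j]) for i,j in((0,1),(0,2),(1,3),(2,3))])
print('timer',onz(a,450,197,.04),'mill',onz(a,435,128,.12),'tea',onz(a,480,283,.12))
E
```

```text
stops [ 0.47449454 -0.13133235  0.03      ] corners [ 0.47838259 -0.13122685  0.022     ]
-3.7243877381129975 -4.782873221169851 -4.2062739493289225 -6.001342590163284 -4.634293528739946 -4.9853736800201744
[np.float64(0.1275531207861479), np.float64(0.12559694565438115), np.float64(0.12381996873442572), np.float64(0.12367409990903439)]
timer [ 0.51021489 -0.26362273  0.04      ] mill [ 0.62901524 -0.21530482  0.12      ] tea [ 0.33839484 -0.28731679  0.12      ]
```

```bash
cat >> h.py <<'E'
def rows(goal,yaw,n,g):
    """n rows from here to goal (tool down) and yaw, in tool axes"""
    o=env.get_obs();p=o['tool_pos'];y=o['tool_rot'][2];d=(np.array(goal)-p)/n;t=(y-yaw)/n;out=[]
    print(np.round(p,4),np.round(o['tool_rot'],2),'need deg',y-yaw)
    for i in range(n):
        r=np.radians(y-t*i);c,s=np.cos(r),np.sin(r)
        out.append([g,[round(100*v,2) for v in (c*d[0]+s*d[1],s*d[0]-c*d[1],-d[2])],[0,0,round(t,2)]])
    print(out)
E
python3 -c "
from h import *
rows([.476,.108,.15],92,17,1)"
```

```text
[0.1975 0.619  0.222 ] [-1.7995e+02  1.0000e-02  1.6231e+02] need deg 70.30906706819852
[[1, [np.float64(-2.47), np.float64(-2.37), np.float64(0.42)], [0, 0, np.float64(4.14)]], [1, [np.float64(-2.64), np.float64(-2.18), np.float64(0.42)], [0, 0, np.float64(4.14)]], [1, [np.float64(-2.79), np.float64(-1.99), np.float64(0.42)], [0, 0, np.float64(4.14)]], [1, [np.float64(-2.92), np.float64(-1.78), np.float64(0.42)], [0, 0, np.float64(4.14)]], [1, [np.float64(-3.05), np.float64(-1.56), np.float64(0.42)], [0, 0, np.float64(4.14)]], [1, [np.float64(-3.15), np.float64(-1.34), np.float64(0.42)], [0, 0, np.float64(4.14)]], [1, [np.float64(-3.24), np.float64(-1.11), np.float64(0.42)], [0, 0, np.float64(4.14)]], [1, [np.float64(-3.31), np.float64(-0.87), np.float64(0.42)], [0, 0, np.float64(4.14)]], [1, [np.float64(-3.36), np.float64(-0.63), np.float64(0.42)], [0, 0, np.float64(4.14)]], [1, [np.float64(-3.4), np.float64(-0.39), np.float64(0.42)], [0, 0, np.float64(4.14)]], [1, [np.float64(-3.42), np.float64(-0.14), np.float64(0.42)], [0, 0, np.float64(4.14)]], [1, [np.float64(-3.42), np.float64(0.11), np.float64(0.42)], [0, 0, np.float64(4.14)]], [1, [np.float64(-3.41), np.float64(0.35), np.float64(0.42)], [0, 0, np.float64(4.14)]], [1, [np.float64(-3.37), np.float64(0.6), np.float64(0.42)], [0, 0, np.float64(4.14)]], [1, [np.float64(-3.32), np.float64(0.84), np.float64(0.42)], [0, 0, np.float64(4.14)]], [1, [np.float64(-3.25), np.float64(1.08), np.float64(0.42)], [0, 0, np.float64(4.14)]], [1, [np.float64(-3.16), np.float64(1.31), np.float64(0.42)], [0, 0, np.float64(4.14)]]]
```

Emit:
servo_tool([
  [1,[-2.5,-2.4,0.4],[0,0,4.1]],
  [1,[-2.6,-2.2,0.4],[0,0,4.1]],
  [1,[-2.8,-2.0,0.4],[0,0,4.1]],
  [1,[-2.9,-1.8,0.4],[0,0,4.1]],
  [1,[-3.0,-1.6,0.4],[0,0,4.1]],
  [1,[-3.1,-1.3,0.4],[0,0,4.1]],
])

```text
time_s: 0.75
tool_pos: [0.2895, 0.4392, 0.1944]
tool_rot: [-179.9, -0.3, 137.6]
force: [0.6, -0.1, 0.2]
grip_width: 0.0869
```

```bash
sed -i 's/round(100\*v,2)/round(float(100*v),1)/; s/round(t,2)/round(float(t),1)/' h.py; python3 -c "
from h import *
rows([.476,.108,.15],92,14,1)"
```

```text
[0.2895 0.4392 0.1944] [-179.91   -0.33  137.58] need deg 45.57603826139746
[[1, [-2.6, -0.8, 0.3], [0, 0, 3.3]], [1, [-2.6, -0.7, 0.3], [0, 0, 3.3]], [1, [-2.7, -0.5, 0.3], [0, 0, 3.3]], [1, [-2.7, -0.4, 0.3], [0, 0, 3.3]], [1, [-2.7, -0.2, 0.3], [0, 0, 3.3]], [1, [-2.7, -0.1, 0.3], [0, 0, 3.3]], [1, [-2.7, 0.1, 0.3], [0, 0, 3.3]], [1, [-2.7, 0.2, 0.3], [0, 0, 3.3]], [1, [-2.7, 0.4, 0.3], [0, 0, 3.3]], [1, [-2.7, 0.5, 0.3], [0, 0, 3.3]], [1, [-2.6, 0.7, 0.3], [0, 0, 3.3]], [1, [-2.6, 0.8, 0.3], [0, 0, 3.3]], [1, [-2.5, 1.0, 0.3], [0, 0, 3.3]], [1, [-2.5, 1.1, 0.3], [0, 0, 3.3]]]
```

Tracking is good.

Emit:
servo_tool([
  [1,[-2.6,-0.8,0.3],[0,0,3.3]],
  [1,[-2.6,-0.7,0.3],[0,0,3.3]],
  [1,[-2.7,-0.5,0.3],[0,0,3.3]],
  [1,[-2.7,-0.4,0.3],[0,0,3.3]],
  [1,[-2.7,-0.2,0.3],[0,0,3.3]],
  [1,[-2.7,-0.1,0.3],[0,0,3.3]],
  [1,[-2.7,0.1,0.3],[0,0,3.3]],
  [1,[-2.7,0.2,0.3],[0,0,3.3]],
  [1,[-2.7,0.4,0.3],[0,0,3.3]],
  [1,[-2.7,0.5,0.3],[0,0,3.3]],
  [1,[-2.6,0.7,0.3],[0,0,3.3]],
  [1,[-2.6,0.8,0.3],[0,0,3.3]],
  [1,[-2.5,1.0,0.3],[0,0,3.3]],
  [1,[-2.5,1.1,0.3],[0,0,3.3]],
  [1,[0,0,0],[0,0,0]],
])

```text
time_s: 2.0
tool_pos: [0.4773, 0.0773, 0.1494]
tool_rot: [-180.0, -0.3, 88.2]
force: [-0.5, -0.4, -0.5]
grip_width: 0.0869
```

```bash
python3 - <<'E'
from h import *
a=cam('wrist');cv2.imwrite('pics/w1.png',a['image'])
h=cv2.cvtColor(a['image'],cv2.COLOR_BGR2HSV);m=cv2.inRange(h,(0,0,125),(180,110,255))
for k in cv2.findContours(m,0,2)[0]:
    if cv2.contourArea(k)>400:
        (u,v),r=cv2.minEnclosingCircle(k);p=onz(a,u,v,.026);print(u,v,r,cv2.boundingRect(k),p,2*r/a['fx']*np.linalg.norm(p-a['o']))
print(env.get_obs()['tool_pos'],env.get_obs()['tool_rot'],a['o'])
E
```

```text
299.5 325.0 82.79653930664062 (217, 303, 166, 31) [ 0.45228105 -0.07044107  0.026     ] 0.20490365763530052
320.0 281.5 162.13046264648438 (158, 265, 325, 28) [ 0.47742246 -0.01511503  0.026     ] 0.3658836683009535
274.5 258.0 28.640106201171875 (247, 240, 56, 27) [0.42966544 0.01447678 0.026     ] 0.06270950157968638
303.0 164.0 39.204689025878906 (264, 134, 79, 63) [0.46454974 0.11361039 0.026     ] 0.07733706358948104
369.5 137.5 42.7376708984375 (327, 126, 86, 27) [0.52908937 0.13691541 0.026     ] 0.0848337179357262
512.5 134.0 184.2777557373047 (386, 0, 254, 269) [0.66701165 0.13659313 0.026     ] 0.4307817125888935
130.13372802734375 99.3580551147461 154.1574249267578 (0, 0, 272, 249) [0.30578122 0.17937625 0.026     ] 0.3540057557018035
43.0 17.5 46.42477035522461 (0, 0, 87, 36) [0.23920181 0.25186349 0.026     ] 0.12289317852498874
[0.47636951 0.07996728 0.14943998] [-179.89950326   -0.35601084   88.44119627] [0.47978444 0.15001478 0.3118896 ]
```

View pics/w1.png

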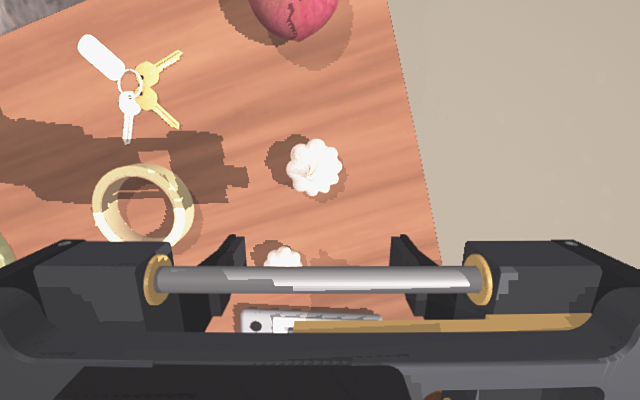

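Wrist view: the target garlic is at about (314,167), the onion at (295,10), and the small garlic at (283,257) is partly behind the gripper bar. The arm overshot by 28 mm in y.

```bash
python3 - <<'E'
from h import *
a=cam('wrist');print(onz(a,314.5,167,.026))
h=cv2.cvtColor(a['image'],cv2.COLOR_BGR2HSV);m=cv2.inRange(h,(0,0,200),(180,60,255))[130:205,270:355]
k=max(cv2.findContours(m,0,2)[0],key=cv2.contourArea);(u,v),r=cv2.minEnclosingCircle(k);u+=270;v+=130;p=onz(a,u,v,.026);print(u,v,r,p,2*r/a['fx']*np.linalg.norm(p-a['o']))
rows([.476,.108,.1],89,3,1)
E
```

```text
[0.47452891 0.11316567 0.026     ]
314.53703689575195 169.7716064453125 28.513816833496094 [0.47448303 0.11044176 0.026     ] 0.05636000402406863
[0.4757 0.0823 0.1494] [-179.87   -0.41   88.66] need deg -0.34049377924539215
[[1, [0.9, -0.0, 1.6], [0, 0, -0.1]], [1, [0.9, -0.0, 1.6], [0, 0, -0.1]], [1, [0.9, -0.0, 1.6], [0, 0, -0.1]]]
```

Emit:
servo_tool([
  [1,[0.9,0,1],[0,0.3,0]],
  [1,[0.9,0,1.5],[0,0,0]],
  [1,[0.8,0,1.5],[0,0,0]],
  [1,[0,0,1.5],[0,0,0]],
  [1,[0,0,1],[0,0,0]],
  [1,[0,0,0],[0,0,0]],
  [1,[0,0,0],[0,0,0]],
])

```text
time_s: 2.68
tool_pos: [0.4726, 0.1231, 0.08]
tool_rot: [-179.8, -1.1, 89.7]
force: [0.4, -0.4, 1.5]
grip_width: 0.0871
```

```bash
python3 - <<'E'
from h import *
rows([.475,.110,.009],89,5,1)
a=cam('wrist');cv2.imwrite('pics/w2.png',a['image'])
h=cv2.cvtColor(a['image'],cv2.COLOR_BGR2HSV);m=cv2.inRange(h,(0,0,200),(180,60,255))
for k in cv2.findContours(m,0,2)[0]:
    if cv2.contourArea(k)>300:
        (u,v),r=cv2.minEnclosingCircle(k);print(u,v,r,cv2.boundingRect(k),onz(a,u,v,.026))
E
```

```text
[0.4726 0.1231 0.08  ] [-179.83   -1.1    89.66] need deg 0.6615728707992616
[[1, [-0.3, 0.1, 1.4], [0, 0, 0.1]], [1, [-0.3, 0.1, 1.4], [0, 0, 0.1]], [1, [-0.3, 0.1, 1.4], [0, 0, 0.1]], [1, [-0.3, 0.1, 1.4], [0, 0, 0.1]], [1, [-0.3, 0.1, 1.4], [0, 0, 0.1]]]
348.5 281.0 115.56934356689453 (233, 277, 232, 10) [0.49800884 0.07222876 0.026     ]
319.9269714355469 237.12876892089844 34.85325622558594 (286, 203, 69, 64) [0.47457724 0.110912   0.026     ]
67.5 132.5 69.73172760009766 (33, 68, 79, 131) [0.28875769 0.19346811 0.026     ]
525.0 134.0 175.93191528320312 (411, 0, 229, 269) [0.62498309 0.18997193 0.026     ]
```

View pics/w2.png

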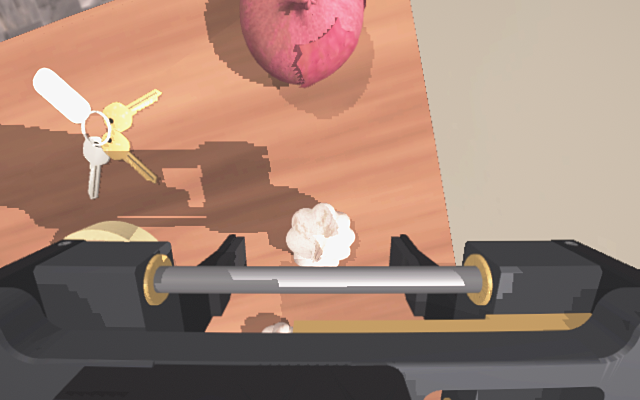

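Wrist view from lower down: the garlic is at (320,237), centred between the jaws, and casts to (0.4746, 0.110). The TCP is 13 mm past it, so I'll centre first, then descend.

Emit:
servo_tool([
  [1,[-0.4,0.1,0.5],[0,-0.4,0]],
  [1,[-0.4,0,0.5],[0,-0.4,0]],
  [1,[-0.2,0,0],[0,0,0]],
  [1,[0,0,0],[0,0,0]],
  [1,[0,0,0],[0,0,0]],
])

```text
time_s: 3.15
tool_pos: [0.4752, 0.1127, 0.0713]
tool_rot: [179.9, -0.3, 89.7]
force: [-0.5, -0.2, 0.2]
grip_width: 0.0871
```

```bash
python3 - <<'E'
from h import *
rows([.475,.110,.009],89,4,1)
E
```

```text
[0.4752 0.1127 0.0713] [179.95  -0.33  89.65] need deg 0.654887641480812
[[1, [-0.1, -0.0, 1.6], [0, 0, 0.2]], [1, [-0.1, -0.0, 1.6], [0, 0, 0.2]], [1, [-0.1, -0.0, 1.6], [0, 0, 0.2]], [1, [-0.1, -0.0, 1.6], [0, 0, 0.2]]]
```

Emit:
servo_tool([
  [1,[-0.1,0,1],[0,-0.2,0]],
  [1,[-0.1,0,1.2],[0,0,0]],
  [1,[-0.1,0,1.2],[0,0,0]],
  [1,[0,0,1],[0,0,0]],
  [1,[0,0,0.6],[0,0,0]],
  [1,[0,0,0],[0,0,0]],
  [1,[0,0,0],[0,0,0]],
])

```text
time_s: 3.73
tool_pos: [0.4766, 0.1093, 0.0181]
tool_rot: [179.8, -0.2, 89.6]
force: [0.1, -0.2, -0.1]
grip_width: 0.0875
```

Emit:
servo_tool([
  [1,[0.1,-0.1,0.5],[0,0,0]],
  [1,[0,0,0.4],[0,0,0]],
  [1,[0,0,0.1],[0,0,0]],
  [1,[0,0,0],[0,0,0]],
])

```text
time_s: 4.07
tool_pos: [0.4764, 0.111, 0.0081]
tool_rot: [179.7, -0.2, 89.6]
force: [0.1, -0.7, 0.4]
grip_width: 0.0871
```

Emit:
servo_tool([
  [0.3,[0,0,0],[0,0,0]],
  [0.3,[0,0,0],[0,0,0]],
  [0.3,[0,0,0],[0,0,0]],
  [0.3,[0,0,0],[0,0,0]],
  [0.3,[0,0,0],[0,0,0]],
  [0.3,[0,0,0],[0,0,0]],
  [0.3,[0,0,0],[0,0,0]],
  [0.3,[0,0,0],[0,0,0]],
], force=10)

```text
time_s: 4.73
tool_pos: [0.4773, 0.1114, 0.0092]
tool_rot: [179.6, -0.3, 89.6]
force: [0.2, 0.5, -0.2]
grip_width: 0.0528
```

Emit:
servo_tool([
  [0.3,[0,0,-0.8],[0,0,0]],
  [0.3,[0,0,-1.5],[0,0,0]],
  [0.3,[0,0,-2],[0,0,0]],
  [0.3,[0,0,-2],[0,0,0]],
  [0.3,[0,0,-1.5],[0,0,0]],
  [0.3,[0,0,0],[0,0,0]],
])

```text
time_s: 5.23
tool_pos: [0.4754, 0.11, 0.0913]
tool_rot: [179.8, -0.1, 89.5]
force: [0.9, -0.3, 0.2]
grip_width: 0.0527
```

```bash
python3 - <<'E'
from h import *
print(env.get_obs()['grip_width'])
rows([.477,-.131,.095],85,12,.3)
b=cam('scene');cv2.imwrite('pics/s2.png',cv2.resize(b['image'][130:290,220:420],None,fx=3,fy=3))
E
```

```text
0.05272582100451962
[0.4754 0.11   0.0913] [ 1.7975e+02 -1.5000e-01  8.9530e+01] need deg 4.525741287010959
[[0.3, [-2.0, 0.0, -0.0], [0, 0, 0.4]], [0.3, [-2.0, 0.0, -0.0], [0, 0, 0.4]], [0.3, [-2.0, 0.1, -0.0], [0, 0, 0.4]], [0.3, [-2.0, 0.1, -0.0], [0, 0, 0.4]], [0.3, [-2.0, 0.1, -0.0], [0, 0, 0.4]], [0.3, [-2.0, 0.1, -0.0], [0, 0, 0.4]], [0.3, [-2.0, 0.1, -0.0], [0, 0, 0.4]], [0.3, [-2.0, 0.1, -0.0], [0, 0, 0.4]], [0.3, [-2.0, 0.1, -0.0], [0, 0, 0.4]], [0.3, [-2.0, 0.1, -0.0], [0, 0, 0.4]], [0.3, [-2.0, 0.2, -0.0], [0, 0, 0.4]], [0.3, [-2.0, 0.2, -0.0], [0, 0, 0.4]]]
```

View pics/s2.png

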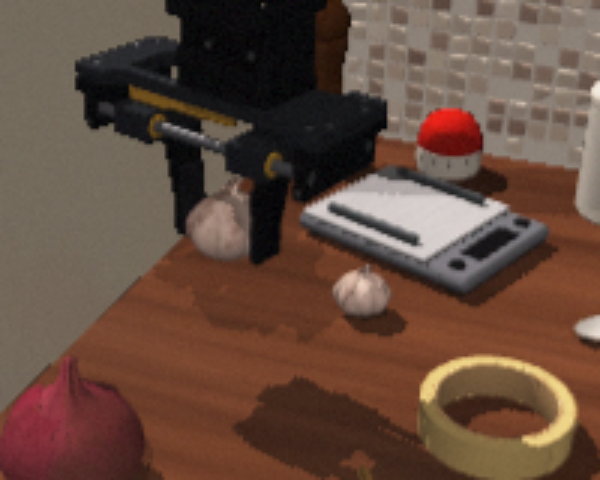

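The scene crop shows the garlic held upright and clear of the table, with the scale to its right. Now I'll carry it across.

Emit:
servo_tool([
  [0.3,[-1,0,0],[0,0,0.4]],
  [0.3,[-2.0,0,0],[0,0,0.4]],
  [0.3,[-2.5,0.1,0],[0,0,0.4]],
  [0.3,[-2.5,0.1,0],[0,0,0.4]],
  [0.3,[-2.5,0.1,0],[0,0,0.4]],
  [0.3,[-2.5,0.1,0],[0,0,0.4]],
  [0.3,[-2.5,0.1,0],[0,0,0.4]],
  [0.3,[-2.5,0.1,0],[0,0,0.4]],
  [0.3,[-2.0,0.1,0],[0,0,0.4]],
  [0.3,[-1.5,0.1,0],[0,0,0.4]],
  [0.3,[-1,0.1,0],[0,0,0.3]],
  [0.3,[-0.3,0,0],[0,0,0]],
  [0.3,[0,0,0],[0,0,0]],
])

```text
time_s: 6.37
tool_pos: [0.4606, -0.1367, 0.0768]
tool_rot: [-179.0, 0.3, 84.7]
force: [-1.3, 0.3, -0.0]
grip_width: 0.0526
```

```bash
python3 - <<'E'
from h import *
rows([.477,-.131,.06],85.3,3,.3)
a=cam('wrist');t=cam('top')
cv2.imwrite('pics/w3.png',a['image'])
E
```

```text
[ 0.4606 -0.1367  0.0768] [-178.96    0.32   84.72] need deg -0.5767087255483858
[[0.3, [0.2, 0.5, 0.6], [0, 0, -0.2]], [0.3, [0.2, 0.5, 0.6], [0, 0, -0.2]], [0.3, [0.2, 0.5, 0.6], [0, 0, -0.2]]]
```

View pics/w3.png

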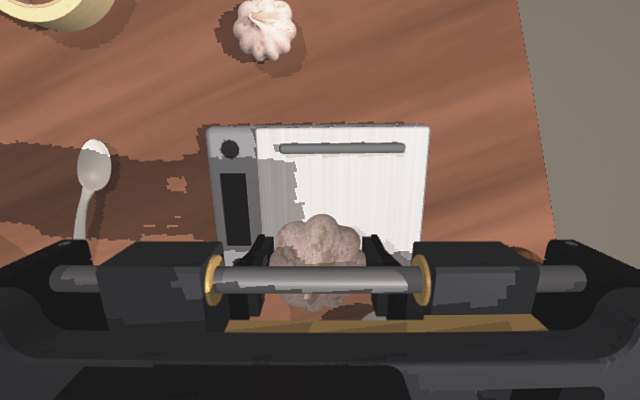

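The wrist view shows the bulb over the plate. The +y stop runs from (280,148) to (405,149) and the plate's edge from (256,130) to (429,127). I'll re-measure the plate centre from those.

```bash
python3 - <<'E'
from h import *
a=cam('wrist')
im=a['image']
col=cv2.cvtColor(im,cv2.COLOR_BGR2GRAY)
print(col[120:160,380], col[148,270:290],col[148,398:412]);print(col[135,245:265],col[135,420:436])
s0,s1=onz(a,279,148,.03),onz(a,406,148.5,.03)
d=(s1-s0);print('len',np.linalg.norm(d),'az',np.degrees(np.arctan2(d[1],d[0])))
d/=np.linalg.norm(d);n=np.array([d[1],-d[0],0]);print('centre by stop',(s0+s1)/2+n*.0485)
e0,e1=onz(a,256,130,.022),onz(a,429,127,.022);print('edge',np.linalg.norm(e1-e0),(e0+e1)/2+n*.063)
print(env.get_obs()['tool_pos'])
E
```

```text
[119 119 118 117 116  91  99 118 132 177 215 231 235 235 235 234 235 235
 234 235 235 235 236 240 224 128 100 116 125 130 131 130 123 107  99 167
 213 217 233 235] [231 232 234 226 152 145 148 151 150  98  89 114 123 123 122 122 122 122
 122 123] [126 126 126 125 124 121 150 219 240 238 237 237 238 239]
[166 165 166 165 167 167 170 156 111  99 135 197 235 233 233 232 233 236
 235 233] [238 238 238 237 237 237 236 234 195 138 118 116 117 117 117 116]
len 0.08926022362486728 az -5.271452734207809
centre by stop [ 0.47859805 -0.12883766  0.03      ]
edge 0.12416187879683419 [ 0.47851861 -0.12997168  0.022     ]
[ 0.46141483 -0.1347474   0.0771849 ]
```

Emit:
servo_tool([
  [0.3,[0.2,0.4,0.3],[-0.4,0,0]],
  [0.3,[0.2,0.4,0.3],[-0.3,0,0]],
  [0.3,[0.1,0.4,0.3],[0,0,0]],
  [0.3,[0,0.1,0],[0,0,0]],
  [0.3,[0,0,0],[0,0,0]],
  [0.3,[0,0,0],[0,0,0]],
])

```text
time_s: 7.02
tool_pos: [0.4774, -0.1254, 0.0667]
tool_rot: [-179.8, 0.2, 85.4]
force: [-0.2, 0.4, -1.2]
grip_width: 0.0529
```

```bash
python3 - <<'E'
from h import *
rows([.478,-.130,.0315],85,3,.3)
E
```

```text
[ 0.4774 -0.1254  0.0667] [-179.79    0.18   85.41] need deg 0.4068445504521492
[[0.3, [-0.2, 0.0, 1.2], [0, 0, 0.1]], [0.3, [-0.2, 0.0, 1.2], [0, 0, 0.1]], [0.3, [-0.2, 0.0, 1.2], [0, 0, 0.1]]]
```

Emit:
servo_tool([
  [0.3,[-0.2,0,0.6],[-0.1,0,0]],
  [0.3,[-0.2,0,0.6],[0,0,0]],
  [0.3,[0,0,0.6],[0,0,0]],
  [0.3,[0,0,0.4],[0,0,0]],
  [0.3,[0,0,0],[0,0,0]],
  [0.3,[0,0,0],[0,0,0]],
])

```text
time_s: 7.52
tool_pos: [0.4763, -0.1302, 0.0419]
tool_rot: [-179.8, 0.2, 85.4]
force: [-0.2, -0.4, -0.7]
grip_width: 0.0529
```

Emit:
servo_tool([
  [0.3,[0,0.1,0.3],[0,0,0]],
  [0.3,[0,0,0.3],[0,0,0]],
  [0.3,[0,0,0.1],[0,0,0]],
  [0.3,[0,0,0],[0,0,0]],
  [0.3,[0,0,0],[0,0,0]],
])

```text
time_s: 7.93
tool_pos: [0.4775, -0.1305, 0.0343]
tool_rot: [-179.9, 0.2, 85.4]
force: [-0.7, 0.1, 0.0]
grip_width: 0.0527
```

Emit:
servo_tool([
  [0.3,[0,0,0.2],[0,0,0]],
  [0.3,[0,0,0.2],[0,0,0]],
  [0.3,[0,0,0],[0,0,0]],
  [0.3,[0,0,0],[0,0,0]],
])

```text
time_s: 8.27
tool_pos: [0.4778, -0.1306, 0.0309]
tool_rot: [-179.9, 0.2, 85.4]
force: [0.1, -0.7, -0.4]
grip_width: 0.0524
```

Emit:
servo_tool([
  [0.3,[0,0,0.15],[0,0,0]],
  [0.3,[0,0,0.1],[0,0,0]],
  [0.3,[0,0,0],[0,0,0]],
])

```text
time_s: 8.52
tool_pos: [0.4779, -0.1306, 0.0305]
tool_rot: [-179.8, 0.1, 85.4]
force: [0.4, -0.7, -1.1]
grip_width: 0.0527
```

```bash
python3 - <<'E'
from h import *
print(env.get_obs()['tool_pos'],env.get_obs()['force'])
b=cam('scene');cv2.imwrite('pics/s3.png',cv2.resize(b['image'][130:250,300:430],None,fx=5,fy=5,interpolation=2))
E
```

```text
[ 0.47785306 -0.13060858  0.03049887] [ 0.36669273 -0.69493237 -1.10252188]
```

View pics/s3.png

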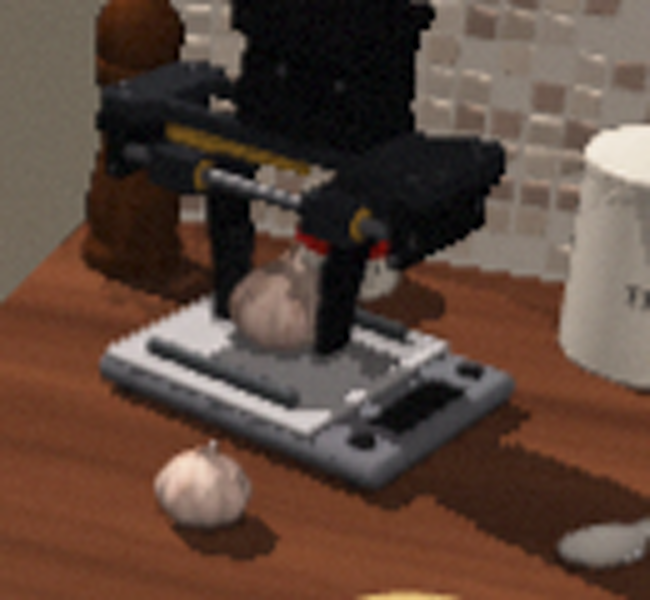

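The crop shows the bulb at plate level between the stops. The last 2.5 mm command gave only 0.4 mm of travel, which suggests contact. One small check push.

Emit:
servo_tool([
  [0.3,[0,0,0.2],[0,0,0]],
  [0.3,[0,0,0.2],[0,0,0]],
])

```text
time_s: 8.73
tool_pos: [0.4782, -0.1307, 0.0283]
tool_rot: [-179.8, -0.0, 85.4]
force: [-4.6, 0.5, 14.9]
grip_width: 0.0526
```

The wrist reads 15 N upwards, so the bulb is down. I'll relieve the push and open.

Emit:
servo_tool([
  [0.3,[0,0,-0.1],[0,0,0]],
  [0.3,[0,0,0],[0,0,0]],
  [0.3,[0,0,0],[0,0,0]],
])

```text
time_s: 8.98
tool_pos: [0.4787, -0.1308, 0.0293]
tool_rot: [-179.9, -0.0, 85.3]
force: [-0.1, 0.9, 0.3]
grip_width: 0.0527
```

Emit:
servo_tool([
  [0.7,[0,0,0],[0,0,0]],
  [0.8,[0,0,0],[0,0,0]],
  [0.95,[0,0,0],[0,0,0]],
  [0.95,[0,0,0],[0,0,0]],
  [0.95,[0,0,0],[0,0,0]],
  [0.95,[0,0,0],[0,0,0]],
])

```text
time_s: 9.48
tool_pos: [0.4783, -0.1305, 0.0283]
tool_rot: [-179.8, 0.0, 85.4]
force: [0.1, -0.1, -0.2]
grip_width: 0.0803
```

Emit:
servo_tool([
  [0.95,[0,0,-0.6],[0,0,0]],
  [0.95,[0,0,-1],[0,0,0]],
  [0.95,[0,0,-1.5],[0,0,0]],
  [0.95,[0,0,-2],[0,0,0]],
  [0.95,[0,0,-2.5],[0,0,0]],
  [0.95,[0,0,-2.5],[0,0,0]],
  [0.95,[0,0,-2],[0,0,0]],
  [0.95,[1,0,-1],[0,0,0]],
  [0.95,[2,0,0],[0,0,0]],
  [0.95,[2.5,0,0],[0,0,0]],
  [0.95,[2.5,0,0],[0,0,0]],
  [0.95,[2.5,0,0],[0,0,0]],
  [0.95,[2.5,0,0],[0,0,0]],
  [0.95,[2,0,0],[0,0,0]],
  [0.95,[1,0,0],[0,0,0]],
  [0.95,[0,0,0],[0,0,0]],
  [0.95,[0,0,0],[0,0,0]],
])

```text
time_s: 10.9
tool_pos: [0.4953, 0.0297, 0.1824]
tool_rot: [179.2, -0.1, 84.7]
force: [-0.6, 0.2, 0.2]
grip_width: 0.0824
```

```bash
python3 - <<'E'
from h import *
a=cam('top');b=cam('scene')
cv2.imwrite('pics/end.png',np.hstack([cv2.resize(a['image'][130:290,340:480],(400,457)),cv2.resize(b['image'][130:250,300:405],(400,457))]))
E
```

```text
(no output)
```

View pics/end.png

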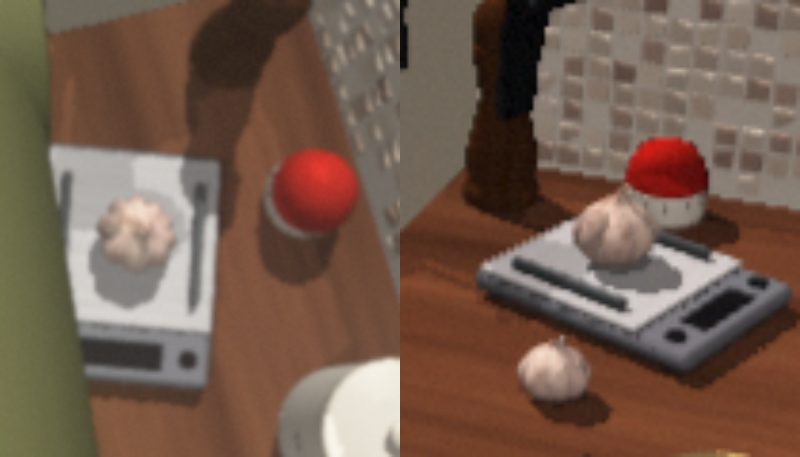

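The end view shows the bulb upright on the plate, centred at about (137,233) in the left crop, with the timer in place. I'll check its position numerically.

```bash
python3 - <<'E'
from h import *
a=cam('top');b=cam('scene')
for c,(x0,y0,x1,y1) in((a,(368,193,405,235)),(b,(342,170,372,203))):
    h=cv2.cvtColor(c['image'],cv2.COLOR_BGR2HSV)[y0:y1,x0:x1];m=cv2.inRange(h,(0,30,90),(25,160,255))
    k=max(cv2.findContours(m,0,2)[0],key=cv2.contourArea);(u,v),r=cv2.minEnclosingCircle(k);x,y,w,hh=cv2.boundingRect(k)
    print(u+x0,v+y0,r,x+x0,y+y0,w,hh,onz(c,x+x0+w/2-.5,y+y0+hh/2-.5,.048))
print(onz(a,340+137*.35,130+233*.35,.048))
E
```

```text
387.4473686218262 211.23684120178223 13.831544876098633 374 198 28 28 [ 0.47748755 -0.1330679   0.048     ]
355.19401359558105 181.49334812164307 17.498071670532227 342 170 30 29 [ 0.49214504 -0.15589732  0.048     ]
[ 0.47739759 -0.13397155  0.048     ]
```

```bash
python3 -c "
from h import *
print(env.sign_off(),env.get_obs()['time_s'])"
```

```text
the job is handed in; nothing more can be done
the job is handed in; nothing more can be done
```

The garlic bulb is standing upright on the weighing plate, midway between the two stops and released. I handed the job in shortly after 11 s of robot time. I took the larger of the two garlics (about 57 mm across; the other is about 41 mm) and gripped it along the stops so the fingers stayed clear of them.

**Position:** the last top-camera check puts the bulb at (0.477, -0.133). The plate centre is about (0.477, -0.131), so it is about 2 mm off, with roughly 15 mm to spare from each stop. The gripper was clear, at z = 0.18 m.

**What disagreed or wasn't checked:**
- **Scene-camera check:** the matching check from the scene camera was not usable. Its colour mask filled the whole search window and probably picked up the red timer behind the bulb; I judged that view by eye and the bulb looked upright.
- **Contact force:** the wrist read about 15 N during the final check push. I backed that off before opening.
- **Bystanders:** the timer still looked in place in the final view. The onion was not in the final crops, but the arm touched nothing near it.

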